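Close down the button shear after a batch

ROBOT

A 7-joint arm with a two-finger parallel gripper is mounted at the origin on the work surface. World frame = base frame: x ahead of the robot, y to its left, z up, the work surface at z = 0. Lengths are in mm, angles in rad, forces in N, time in s.
With the tool pointing down it reaches from about 425 to 800 mm from the base axis. Payload 8.3 kg.
Tool frame: the origin (TCP) lies at the centre of the arm's flange, where the gripper is bolted on; the fingertips stand 173 mm ahead of it and the grasp point (between the pads) lies 155 mm ahead of it; z points along the fingers, y is the line along which they close (so a half turn about z gives the same grasp; the last joint's range is limited). The gripper opens to 85 mm and grips with 20 to 120 N. Pads are 22 mm wide; open, the fingers measure 114 mm over their backs; the gripper's body (76 mm by 85 mm) begins 54 mm behind the grasp point. The pads swing forward as they close: fully open they stand 13 mm farther back than shut.
Start: joints at [1.179, 0.383, 0.016, 1.37, -0.006, 1.388, -0.046], TCP at [201.848, -591.501, 404.679] pointing down, gripper open.
Joint ranges: [-2.95, 2.95], [-0.25, 2.06], [-1.52, 1.56], [0.18, 2.33], [-1.44, 4.58], [0.02, 2.06], [-3.01, 3.01]. Speed limits (rad/s): [2.39, 2.39, 3.01, 3.01, 3.14, 3.14, 3.14].

INTERFACE

Orientations are given as a rotation vector (axis times angle).
In Python, from rig import robot gives the robot as it stands. The module is installed in compiled form; this text tells all that it offers.
- The arm moves only by the shell command python3 -m jog 'ROWS' [OPENING]. ROWS is a JSON object of lists of equal length, an entry for each row: "slide": the shift along the tool's x, y, z each as a share of 500 mm, from -1 to 1, a list of three; "roll": the turn about the tool's z as a share of 90 degrees, from -1 to 1. A call has 1 to 20 rows; each row is the pose to reach, as a shift and turn from the pose commanded when the call began, along the tool's axes at that moment; what a row does not reach only later rows make up. A row lasts 1/8 s, in which the tool goes at most 62.5 mm and 10.7 degrees, less where a joint would pass 70% of its speed; a pose out of reach is approached as far as the arm can. A call with a number of a shift or a turn outside -1 to 1 is refused whole. A call with a gripper value outside its range is refused whole. OPENING is the opening, from -1 (shut) to 1 (fully open), set as the call begins (- or left out, the last holds). The fingers move at their own pace and stop on an object; the grip force is fixed at half the most. Time passes only in rows, so rows that repeat a pose let the fingers close. It gives the time, the measured TCP pose, the force, the opening and the grip force at its end, in the units of the state.
- robot.read_state(): the state, without advancing time (a new reading comes with each control period).
- robot.camera(name): name is "scene" or "top" or "wrist"; returns the picture (384x512x3 uint8, red, green, blue); there is no depth.
- robot.calibration(name): a dict with "camera_matrix" (3x3 intrinsics, pixels), "view" (4x4, takes a point from world to camera coordinates); the wrist camera has in their place "mount" (4x4, takes a point from camera to tool coordinates, whose origin is the TCP and whose axes are the flange's). Camera axes: x right, y down, z forward; pixel columns grow to the right and rows downward; lengths in mm; the calibration is good to about 2 mm. The wrist camera is an equidistant fisheye: a pixel r from the principal point sees the ray r / f radians off the axis. A picture is of the moment at which its call begins: read the wrist's pose just before it. calibration takes no time and is no camera call.
- robot.job_done(): hands the job in; it is judged then, once.
The state is a dict: "clock": time; "joint_positions": joint angles; "joint_vel": joint speeds; "joint_torque": joint torques, N m; "ee_pos": TCP position; "tool_rot": TCP orientation; "contact_force": force on the tool from outside, world axes, zero at the start; "torque": the same for the moment, N m; "finger_gap": finger opening in mm; "gripper_force": force on a finger pad.
Only numpy, scipy, OpenCV 4.12 (cv2) and the standard library are available. Lean on these libraries where they do the work, as an engineer would, in place of code of your own. Each camera call takes 0.05 s, during which the arm holds its last target. There are 200 camera calls.

TASK

Close down the button shear: first take the finished dark toggle blanks off its bed and put them in the cloth-lined tray, then use the scraper block (do not pinch the chips with the gripper) to wipe every pale chip off the bed into the chip trough, and set the scraper back upright on its cork pad. Then press the red cap of the oil can fully down and let it up, and after that press the shear's pedal down to its stop, hold it there about a second, and let it come back up. Leave the file, the burnisher and the glass stopper where they lie.

Things in the scene. Friction and masses are not known exactly. Their poses are not given: they have to be found in the camera images.
- shear: Bench shear, green and steel, bolted down. Origin on the bench under its bed; x points to the blade side, y to its chip trough. Bed: flat steel, top 35 mm above the bench, x -90 to 90 mm, y -120 to 110 mm. Green fences 12 mm high, 10 mm thick, border it on three sides (inner faces x = -90, x = 90, y = -120); the fourth side (y = 110) is open and drops into the trough.
- trough (a point): Middle of the floor of the grey chip trough on the shear's open side, 6 mm above the bench; axes as the shear's. The trough spans 188 mm in x and 84 mm in y from the bed's edge (shear's y 110 to 194 mm), its rim 45 mm above the bench.
- beam (a point): Top of the shear's green blade beam, at its middle; axes as the shear's. Beam and its two posts stand beyond the bed at the shear's x 103 to 133 mm, up to 92 mm high, 232 mm long in y. The beam is linked to the pedal and dips 12 mm when that is pressed.
- treadle: Dark steel base of the shear's pedal, 130 x 85 mm, bolted to the bench. Origin under its centre; the pedal's hinge line runs along y at x = 50 mm, z = 28 mm, and the pedal's free end points to -x. Highest point 70 mm.
- pedal_pad (a point): Point on top of the red pedal's black rubber tread, in the middle of its width, 90 mm from the hinge: the place to press. About 64 mm above the bench at rest and 22 mm lower at the stop; it moves with the pedal. Tread 54 mm wide, 70 mm long.
- pedal (a joint): Pedal angle, rad: 0 is up (where its spring holds it), 0.26 is the stop. At the tread point it takes about 3.5 N to start moving it and 12 N at the stop; it springs back up when let go.
- can: Squat yellow oil-mist can, 62 mm in diameter, fixed to the bench, upright; origin under its centre. With its cap up it is 84 mm high.
- cap_top (a point): Centre of the flat top (26 mm in diameter) of the red spray cap on the can; 84 mm above the bench at rest; moves with the cap.
- cap (a joint): How far the spray cap is pressed, m: 0 up, 0.010 fully down; about 1.4 N to start, 6 N fully down; springs back.
- tray: Wooden tray lined with blue cloth, 90 (x) x 150 (y) mm, fixed. Origin under its centre; inner floor 20 mm above the bench, inside 80 x 140 mm, rim 36 mm above the bench.
- pad: Flat cork pad, 90 (x) x 150 (y) x 6 mm, fixed: the scraper's resting place. Origin under its centre.
- scraper: Loose scraper block, 200 g: orange foot 44 (x) x 130 (y) x 18 mm with a straight lower edge, and on it a pale wooden grip 24 (x) x 85 (y) mm that reaches to 62 mm height. Origin: centre of its underside; z up. Grip it across x.
- toggle0: Dark wooden toggle-button blank with two brass bands, 16 (x) x 42 (y) x 12 mm, 15 g; origin: centre of its underside. Two to four of these are present; None if absent.
- toggle1: Dark wooden toggle-button blank with two brass bands, 16 (x) x 42 (y) x 12 mm, 15 g; origin: centre of its underside. Two to four of these are present; None if absent.
- toggle2: Dark wooden toggle-button blank with two brass bands, 16 (x) x 42 (y) x 12 mm, 15 g; origin: centre of its underside. Two to four of these are present; None if absent.
- toggle3: Dark wooden toggle-button blank with two brass bands, 16 (x) x 42 (y) x 12 mm, 15 g; origin: centre of its underside. Two to four of these are present; None if absent.
- chip0: Loose cream bone offcut chip, 18 x 14 x 10 mm, 10 g; origin: centre of one 18 x 14 face (the underside at the start). Three to five of these are present; None if absent.
- chip1: Loose cream bone offcut chip, 18 x 14 x 10 mm, 10 g; origin: centre of one 18 x 14 face (the underside at the start). Three to five of these are present; None if absent.
- chip2: Loose cream bone offcut chip, 18 x 14 x 10 mm, 10 g; origin: centre of one 18 x 14 face (the underside at the start). Three to five of these are present; None if absent.
- chip3: Loose cream bone offcut chip, 18 x 14 x 10 mm, 10 g; origin: centre of one 18 x 14 face (the underside at the start). Three to five of these are present; None if absent.
- chip4: Loose cream bone offcut chip, 18 x 14 x 10 mm, 10 g; origin: centre of one 18 x 14 face (the underside at the start). Three to five of these are present; None if absent.
- file: Steel file with wooden handle, about 250 mm long, lying on the bench; bystander. Origin under it, 120 mm from the handle's end.
- burnisher: Copper burnishing tool, 165 mm long, 15 mm thick, lying on the bench; bystander. Origin under it, 60 mm from its round end.
- stopper: Green glass bottle stopper, 36 mm in diameter and 30 mm high; bystander. Origin under its centre.
There are look-alikes about, which are no part of the job. What is meant by the pad is not pink, and is the smaller of those in its own colour.

How it is judged (in metres and radians):
On the way, in this order (a step that is already met when the one before it is completed fails the run):
1. all toggle blanks lie in the tray (x of toggle0 in the frame of tray between -0.042 and 0.042 m and y of toggle0 in the frame of tray between -0.072 and 0.072 m and z of toggle0 in the frame of tray between 0.01 and 0.055 m and linear speed of each of toggle0, toggle1, toggle2, toggle3 below 0.05 m/s and x of toggle1 in the frame of tray between -0.042 and 0.042 m and y of toggle1 in the frame of tray between -0.072 and 0.072 m and z of toggle1 in the frame of tray between 0.01 and 0.055 m and x of toggle2 in the frame of tray between -0.042 and 0.042 m and y of toggle2 in the frame of tray between -0.072 and 0.072 m and z of toggle2 in the frame of tray between 0.01 and 0.055 m and x of toggle3 in the frame of tray between -0.042 and 0.042 m and y of toggle3 in the frame of tray between -0.072 and 0.072 m and z of toggle3 in the frame of tray between 0.01 and 0.055 m), for 0.2 s.
2. all chips have been wiped into the chip trough (x of chip0 in the frame of shear between -0.099 and 0.099 m and y of chip0 in the frame of shear between 0.108 and 0.2 m and z of chip0 in the frame of shear between 0 and 0.034 m and x of chip1 in the frame of shear between -0.099 and 0.099 m and y of chip1 in the frame of shear between 0.108 and 0.2 m and z of chip1 in the frame of shear between 0 and 0.034 m and x of chip2 in the frame of shear between -0.099 and 0.099 m and y of chip2 in the frame of shear between 0.108 and 0.2 m and z of chip2 in the frame of shear between 0 and 0.034 m and x of chip3 in the frame of shear between -0.099 and 0.099 m and y of chip3 in the frame of shear between 0.108 and 0.2 m and z of chip3 in the frame of shear between 0 and 0.034 m and x of chip4 in the frame of shear between -0.099 and 0.099 m and y of chip4 in the frame of shear between 0.108 and 0.2 m and z of chip4 in the frame of shear between 0 and 0.034 m), for 0.2 s.
3. the scraper stands upright on its pad, let go (x of scraper in the frame of pad between -0.035 and 0.035 m and y of scraper in the frame of pad between -0.045 and 0.045 m and z of scraper in the frame of pad between 0.001 and 0.014 m and angle between scraper's own z axis and vertical below 0.15 rad and contact force between the fingers and scraper below 0.1 N), for 0.2 s.
4. the oil can's cap is pressed fully down (value of joint cap above 0.008 m), for 0.1 s.
5. the cap is let up again (value of joint cap below 0.002 m), for 0.1 s.
6. the pedal is pressed to its stop and held about half a second or longer (value of joint pedal above 0.238 rad), for 0.5 s.
At the end, for the whole second after the job is handed in: Every toggle blank lies at rest inside the tray; every chip lies in the chip trough; the scraper stands upright (within 0.15 rad) on the cork pad, its centre within 35 mm (x) and 45 mm (y) of the pad's centre, let go; cap and pedal are back up (all of step 1 and all of step 2 and all of step 3 and linear speed of each of chip0, chip1, chip2, chip3, chip4, scraper below 0.03 m/s and value of joint pedal below 0.03 rad and value of joint cap below 0.002 m); the robot touches nothing.
It fails at once if the file is shifted by more than 20 mm (distance of file from where it was at the start of the episode above 0.02 m).
It fails at once if the burnisher is shifted by more than 20 mm (distance of burnisher from where it was at the start of the episode above 0.02 m).
It fails at once if the stopper is shifted by more than 20 mm (distance of stopper from where it was at the start of the episode above 0.02 m).
It fails at once if a chip is pinched or pressed with the fingers (more than 3 N) (contact force between the fingers and chip0 above 3 N or contact force between the fingers and chip1 above 3 N or contact force between the fingers and chip2 above 3 N or contact force between the fingers and chip3 above 3 N or contact force between the fingers and chip4 above 3 N).
Of toggle0, toggle1, toggle2, toggle3 only 2 to 4 are there at a start; the rules pass over those that are not, and their reading is None.
Of chip0, chip1, chip2, chip3, chip4 only 3 to 5 are there at a start; the rules pass over those that are not, and their reading is None.
At some moment in a run one of toggle0, toggle1, toggle2, toggle3, scraper may be knocked a few centimetres aside while the robot is not near it.
Once in a run the grip may slacken for a moment while it holds something.
It also fails if it takes over 210 s, if anything falls off the work surface, if the arm or the gripper's body presses on something with over 40 N, if the wrist force passes 120 N, or if a joint passes its speed limit or range.

## Working session

There is one attempt and no reset: what is moved stays moved. The work goes in short steps, Python scripts to look and compute and a shell command to move; the robot and the scene stay as the last step left them, time stands still between calls to the robot, and variables do not carry over. Pictures are saved under pics/ and viewed, at most 14 in all, crops included, and the job is handed in when it is done.

```bash
mkdir -p pics
python3 - <<'E'
from rig import robot
import cv2
s=robot.read_state();print(s)
for n in ("scene","top"):
    cv2.imwrite(f"pics/{n}0.png",cv2.resize(robot.camera(n)[:,:,::-1],(800,600),interpolation=cv2.INTER_CUBIC))
    c=robot.calibration(n);print(n,c)
print(robot.calibration("wrist"))
E
```

```text
{'clock': 0.0, 'joint_positions': array([ 1.17911774,  0.38423797,  0.01637599,  1.37118719, -0.00634655,
        1.38821802, -0.04648461]), 'joint_vel': array([ 0.00128568,  0.00039545,  0.00124986, -0.00092462, -0.00017597,
        0.00026866,  0.00062603]), 'joint_torque': array([-3.36666644e-04, -6.27595067e+01,  8.44135210e-01, -3.71833813e+01,
        1.65233645e-02,  1.42122468e-02, -1.53257912e-05]), 'ee_pos': array([ 201.79342856, -591.34000849,  403.66369824]), 'tool_rot': array([-3.09727111e+00, -5.13903919e-01,  5.03293197e-04]), 'contact_force': array([-0.23837537, -0.00813746,  0.03693544]), 'torque': array([0.06359583, 0.00895042, 0.0151582 ]), 'gripper_force': 0.0, 'finger_gap': 85.50195827635741}
scene {'camera_matrix': array([[417.30606212,   0.        , 252.02858085],
       [  0.        , 417.30606212, 192.02119395],
       [  0.        ,   0.        ,   1.        ]]), 'view': array([[-7.93722522e-01,  6.08037709e-01,  1.71669161e-02,
         3.70230221e+02],
       [ 4.23219237e-01,  5.72294548e-01, -7.02399051e-01,
        -1.72045046e+02],
       [-4.36909642e
[... 502 characters left out ...]
02],
       [ 9.60731054e-02, -1.53740553e-03, -9.95373093e-01,
         1.29987549e+03],
       [ 0.00000000e+00,  0.00000000e+00,  0.00000000e+00,
         1.00000000e+00]])}
{'camera_matrix': array([[297.31863964,   0.        , 258.22351279],
       [  0.        , 297.31863964, 198.41171431],
       [  0.        ,   0.        ,   1.        ]]), 'mount': array([[-7.87180096e-04, -9.61050403e-01, -2.76372037e-01,
         7.11076251e+01],
       [ 9.99999645e-01, -6.73688263e-04, -5.05591814e-04,
         8.47852087e-01],
       [ 2.99710619e-04, -2.76372337e-01,  9.61050593e-01,
         3.09520228e+01],
       [ 0.00000000e+00,  0.00000000e+00,  0.00000000e+00,
         1.00000000e+00]])}
```

View pics/scene0.png

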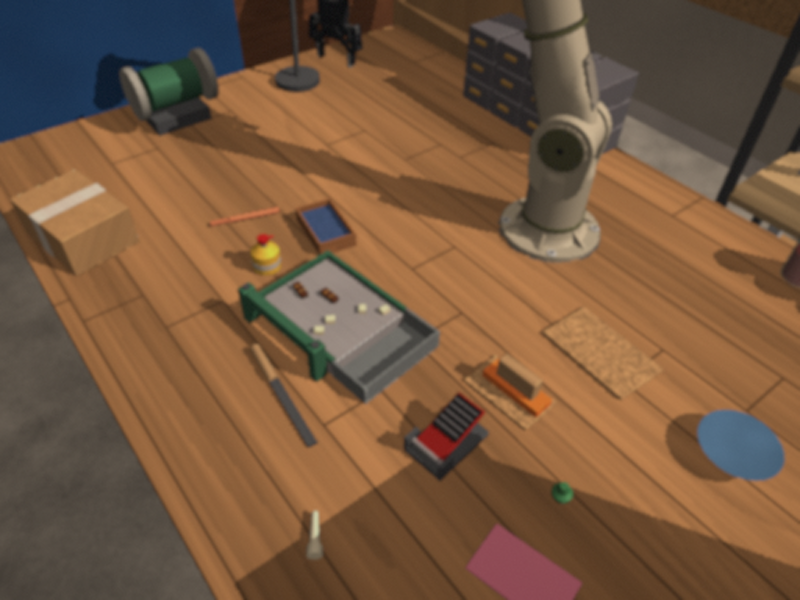

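View pics/top0.png

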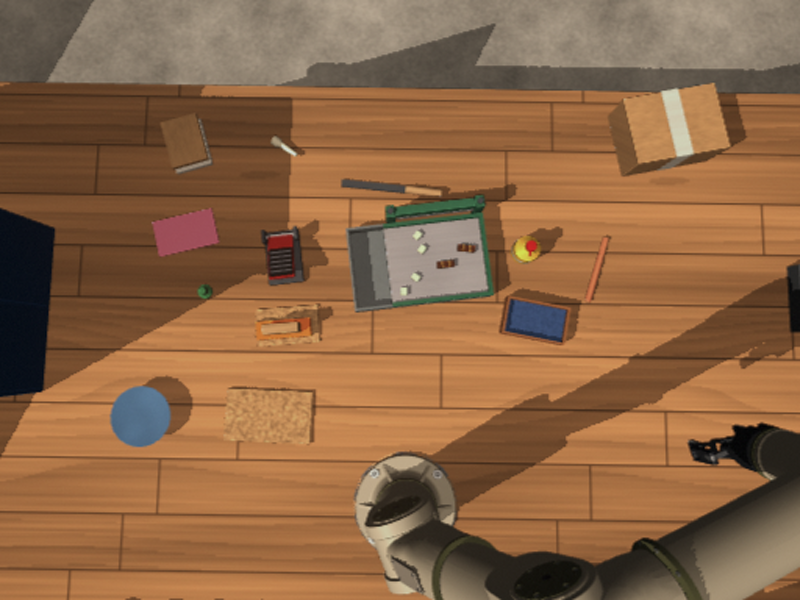

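The top picture shows the shear at about (425,255), the tray (537,320), the can (527,248), the treadle (283,257), the scraper on the small cork pad (288,327), two toggles (447,264) and (467,247), and four chips. I'll enlarge it.

```bash
cat > h.py <<'E'
from rig import robot
import cv2, numpy as np
from scipy.spatial.transform import Rotation as R
def px2w(name,pts,z,s=None):
    """pixels (orig) -> world xy at height z; for wrist s=state at picture"""
    c=robot.calibration(name);K=c["camera_matrix"];out=[]
    zs=np.broadcast_to(z,len(pts))
    for (u,v),zz in zip(pts,zs):
        a=np.array([(u-K[0,2])/K[0,0],(v-K[1,2])/K[1,1]])
        if name=="wrist":
            th=np.hypot(*a);d=np.array([*(a/max(th,1e-9)*np.sin(th)),np.cos(th)])
            M=c["mount"];Rt=R.from_rotvec(s["tool_rot"]).as_matrix()
            o=Rt@M[:3,3]+s["ee_pos"];d=Rt@M[:3,:3]@d
        else:
            V=c["view"];o=-V[:3,:3].T@V[:3,3];d=V[:3,:3].T@np.array([*a,1])
        out.append(o+d*(zz-o[2])/d[2])
    return np.round(np.array(out)[:,:2],1)
def proj(name,P):
    c=robot.calibration(name);q=c["view"]@np.c_[P,np.ones(len(P))].T
    p=c["camera_matrix"]@q[:3];return (p[:2]/p[2]).T
def mv(target,yaw=None,s=None):
    """target TCP pos; yaw = world angle of tool y axis (mod pi); prints slide/roll shares"""
    s=s or robot.read_state();Rt=R.from_rotvec(s["tool_rot"]).as_matrix()
    sl=Rt.T@(np.array(target)-s["ee_pos"])/500
    cur=np.arctan2(Rt[1,1],Rt[0,1]);r=0
    if yaw is not None:
        r=(cur-yaw+np.pi/2)%np.pi-np.pi/2
    print("slide",np.round(sl,4),"roll",round(r/(np.pi/2),4),"curyaw",round(np.degrees(cur),1),"j7",round(s["joint_positions"][6],2))
E
python3 - <<'E'
import cv2
from h import *
I=robot.camera("top")[:,:,::-1]
cv2.imwrite("pics/topA.png",cv2.resize(I[112:226,218:370],(800,600),interpolation=cv2.INTER_CUBIC))
cv2.imwrite("pics/topB.png",cv2.resize(I[135:229,120:245],(800,600),interpolation=cv2.INTER_CUBIC))
print(px2w("top",[(344*.64,264*.64)],20))
E
```

```text
[[566.7 153.7]]
```

View pics/topA.png

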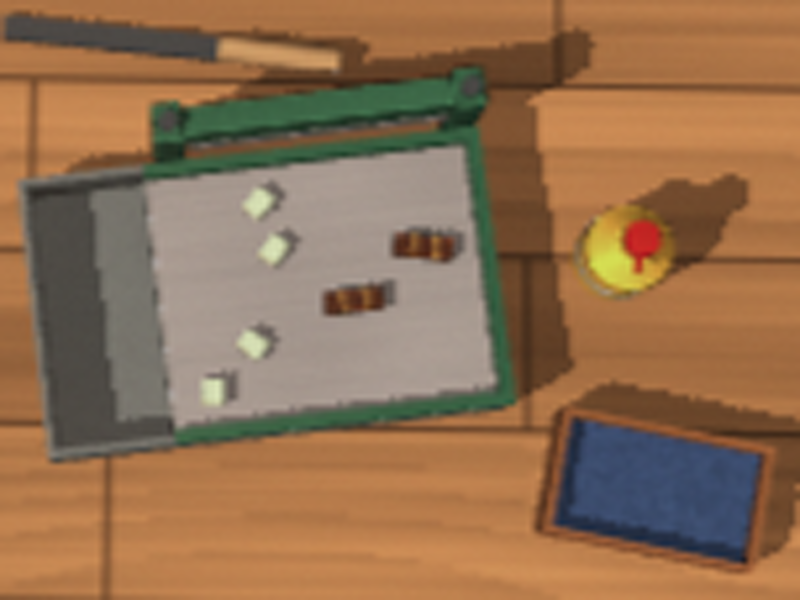

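View pics/topB.png

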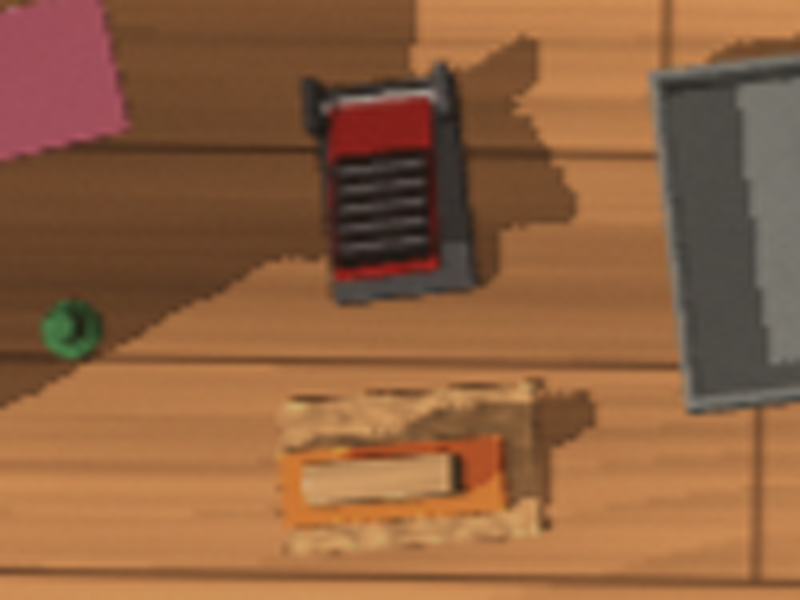

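Run:
```python
from h import *
A=lambda L:[(218+u/800*152-.5+.1,112+v/600*114-.5+.1) for u,v in L]
B=lambda L:[(120+u/800*125-.5+.1,135+v/600*94-.5+.1) for u,v in L]
def show(n,P,z):
    w=px2w("top",P,z);print(n,w.tolist(),"mean",w.mean(0).round(1),"edges",[round(float(np.hypot(*(w[i]-w[i-1]))),0) for i in range(len(w))],"ang",[round(float(np.degrees(np.arctan2(*(w[i]-w[i-1])[::-1]))),1) for i in range(len(w))])
show("fence outer -x+x at y-130",A([(513,403),(478,130)]),47)
show("trough outer -x,+x",A([(50,460),(22,185)]),45)
show("bededge",A([(172,430),(147,180)]),35)
show("can",A([(642,238)]),84)
show("tray",A([(567,408),(775,450),(750,570),(540,532)]),36)
show("tA",A([(392,243),(458,248)]),47)
show("tB",A([(324,303),(386,296)]),47)
show("chips",A([(260,200),(274,248),(254,342),(213,389)]),45)
show("tread",B([(332,168),(430,152),(438,258),(337,268)]),64)
show("base",B([(335,300),(475,290)]),10)
show("grip",B([(300,462),(455,452),(455,500),(303,507)]),68)
show("foot",B([(283,452),(502,436),(505,508),(285,525)]),24)
show("pad",B([(288,400),(540,383),(545,530),(288,553)]),6)
show("stopper",B([(72,328)]),20)
```

```text
fence outer -x+x at y-130 [[496.3, -199.5], [690.6, -175.3]] mean [ 593.4 -187.4] edges [196.0, 196.0] ang [-172.9, 7.1]
trough outer -x,+x [[451.7, 123.6], [646.5, 147.4]] mean [549.1 135.5] edges [196.0, 196.0] ang [-173.0, 7.0]
bededge [[474.8, 38.7], [653.7, 59.1]] mean [564.2  48.9] edges [180.0, 180.0] ang [-173.5, 6.5]
can [[607.4, -281.4]] mean [ 607.4 -281.4] edges [0.0] ang [0.0]
tray [[494.4, -239.6], [466.8, -386.0], [382.4, -367.0], [406.8, -220.2]] mean [ 437.6 -303.2] edges [90.0, 149.0, 87.0, 149.0] ang [-12.5, -100.7, 167.3, 80.6]
tA [[608.4, -114.5], [605.6, -161.1]] mean [ 607.  -137.8] edges [47.0, 47.0] ang [86.6, -93.4]
tB [[565.0, -66.8], [570.6, -110.4]] mean [567.8 -88.6] edges [44.0, 44.0] ang [97.3, -82.7]
chips [[638.3, -21.2], [604.0, -31.4], [536.9, -18.0], [503.2, 10.4]] mean [570.6 -15. ] edges [139.0, 36.0, 68.0, 44.0] ang [-13.2, -163.4, 168.7, 139.9]
tread [[587.0, 328.6], [597.1, 273.0], [535.9, 266.5], [529.3, 323.7]] mean [562.3 298. ] edges [58.0, 57.0, 62.0, 58.0] ang [4.9, -79.7, -173.9, 96.6]
base [[517.2, 336.1], [524.4, 253.4]] mean [520.8 294.8] edges [83.0, 83.0] ang [95.0, -85.0]
grip [[418.2, 339.7], [425.1, 252.8], [398.1, 251.9], [392.9, 337.1]] mean [408.6 295.4] edges [25.0, 87.0, 27.0, 85.0] ang [5.9, -85.5, -178.1, 93.5]
foot [[425.8, 360.1], [437.0, 233.0], [395.1, 230.0], [383.4, 357.3]] mean [410.3 295.1] edges [42.0, 128.0, 42.0, 128.0] ang [3.8, -85.0, -175.9, 95.3]
pad [[457.5, 362.6], [469.8, 214.0], [382.9, 208.7], [367.2, 359.2]] mean [419.4 286.1] edges [90.0, 149.0, 87.0, 151.0] ang [2.2, -85.3, -176.5, 96.0]
stopper [[497.1, 487.5]] mean [497.1 487.5] edges [0.0] ang [0.0]
```

Run:
```python
from h import *
mv([535,-110,400],np.radians(7))
```

```text
slide [ 0.9416 -0.6959  0.0088] roll -0.8684 curyaw -71.2 j7 -0.05
```

```bash
python3 -m jog '{"slide":[[0.942,-0.696,0.009],[0.942,-0.696,0.009],[0.942,-0.696,0.009],[0.942,-0.696,0.009],[0.942,-0.696,0.009],[0.942,-0.696,0.009],[0.942,-0.696,0.009],[0.942,-0.696,0.009],[0.942,-0.696,0.009],[0.942,-0.696,0.009],[0.942,-0.696,0.009],[0.942,-0.696,0.009],[0.942,-0.696,0.009],[0.942,-0.696,0.009],[0.942,-0.696,0.009],[0.942,-0.696,0.009]],"roll":[-0.868,-0.868,-0.868,-0.868,-0.868,-0.868,-0.868,-0.868,-0.868,-0.868,-0.868,-0.868,-0.868,-0.868,-0.868,-0.868]}' 0.1
python3 - <<'E'
from h import *
import pickle
s=robot.read_state();I=robot.camera("wrist")[:,:,::-1]
pickle.dump(s,open("s1.pkl","wb"))
print(s["ee_pos"],s["tool_rot"],s["finger_gap"],s["joint_positions"])
cv2.imwrite("pics/w1.png",cv2.resize(I,(800,600),interpolation=cv2.INTER_CUBIC))
E
```

```text
clock: 2.15
ee_pos: [535.1, -110.2, 400.3]
tool_rot: [2.083, 2.352, 0.0]
contact_force: [0.1, 0.2, 0.3]
finger_gap: 47.1
gripper_force: 0.0
[ 535.13382249 -110.22621887  400.3232732 ] [2.08273937e+00 2.35177089e+00 1.33222581e-04] 47.07545601958955 [ 0.57353512  0.25615491 -0.51655062  1.57744035  0.12886668  1.34190521
  0.16292309]
```

View pics/w1.png

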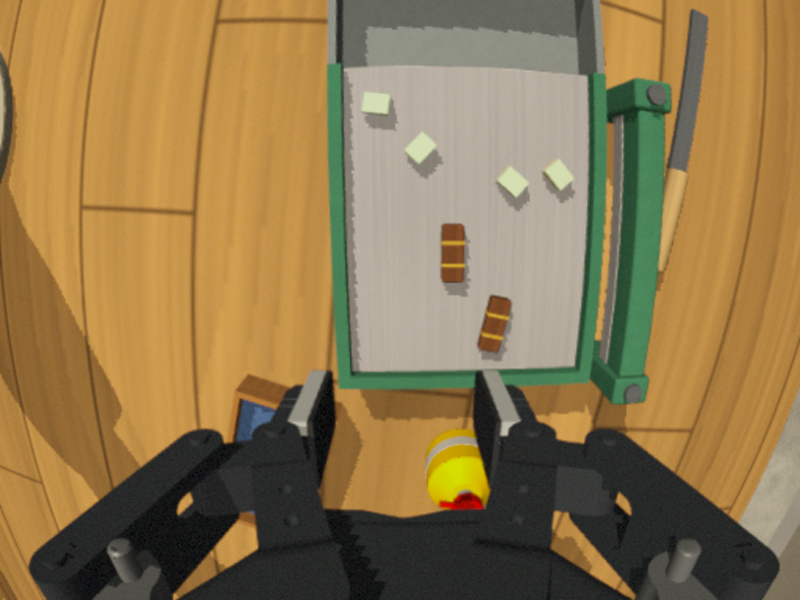

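The wrist picture shows two toggles, at (495,323) and (453,253), and four chips at (376,104), (420,149), (512,182) and (559,175). Nothing else is on the bed.

Run:
```python
from h import *
import pickle
s=pickle.load(open("s1.pkl","rb"))
W=lambda L:[(u*.64-.2,v*.64-.2) for u,v in L]
def t(n,L):
    w=px2w("wrist",W(L),47,s);d=w[0]-w[1];print(n,w.tolist(),w.mean(0),np.hypot(*d),np.degrees(np.arctan2(d[1],d[0])));return w.mean(0)
a=t("A",[(501,297),(489,350)]);b=t("B",[(453,224),(453,282)])
ch=px2w("wrist",W([(376,104),(420,149),(512,182),(559,175)]),45,s)
c,q=np.cos(np.radians(7)),np.sin(np.radians(7))
print("chips shear",[np.round([[c,q],[-q,c]]@(x-[577.5,-59.5]),0).tolist() for x in ch])
bc=px2w("wrist",W([(345,66),(590,74)]),35,s);print("bededge",bc,bc.mean(0))
mv([*b,300],np.radians(7.5))
```

```text
A [[608.0, -114.6], [606.2, -156.1]] [ 607.1  -135.35] 41.539017802543185 87.51643848020778
B [[565.5, -66.9], [571.3, -108.0]] [568.4  -87.45] 41.507228286167205 98.03249464702527
chips shear [[-66.0, 78.0], [-36.0, 46.0], [29.0, 25.0], [64.0, 31.0]]
bededge [[476.1  38.2]
 [655.5  62.6]] [565.8  50.4]
slide [0.037  0.0714 0.2006] roll -0.0061 curyaw 6.9 j7 0.16
```

```bash
python3 -m jog '{"slide":[[0.037,0.071,0.1],[0.037,0.071,0.1],[0.037,0.071,0.2],[0.037,0.071,0.28],[0.037,0.071,0.34],[0.037,0.071,0.37],[0.037,0.071,0.381],[0.037,0.071,0.381],[0.037,0.071,0.381]],"roll":[-0.007,-0.007,-0.007,-0.007,-0.007,-0.007,-0.007,-0.007,-0.007]}' && python3 -m jog '{"slide":[[0,0,0],[0,0,0],[0,0,0],[0,0,0],[0,0,0],[0,0,0],[0,0,0],[0,0,0]],"roll":[0,0,0,0,0,0,0,0]}' -1 && python3 -m jog '{"slide":[[0,0,-0.04],[0,0,-0.1],[0,0,-0.14],[0,0,-0.14],[0,0,-0.14]],"roll":[0,0,0,0,0]}'
python3 - <<'E'
from h import *
mv([452,-268,280],np.radians(-11))
E
```

```text
clock: 3.32
ee_pos: [568.8, -87.4, 211.0]
tool_rot: [2.068, 2.362, 0.002]
contact_force: [0.5, 0.3, 0.3]
finger_gap: 46.9
gripper_force: 0.0
clock: 4.32
ee_pos: [568.6, -87.3, 210.5]
tool_rot: [2.069, 2.363, 0.001]
contact_force: [-1.1, 0.1, 5.9]
finger_gap: 14.3
gripper_force: 59.6
clock: 4.95
ee_pos: [567.9, -87.4, 279.5]
tool_rot: [-2.069, -2.363, 0.001]
contact_force: [0.1, 0.0, -0.4]
finger_gap: 13.9
gripper_force: 58.8
slide [-0.3274 -0.2776 -0.001 ] roll 0.2066 curyaw 7.6 j7 0.06
```

```bash
python3 -m jog '{"slide":[[-0.08,-0.07,0],[-0.17,-0.15,0],[-0.25,-0.23,0],[-0.326,-0.294,0],[-0.326,-0.294,0],[-0.326,-0.294,0.03],[-0.326,-0.294,0.08],[-0.326,-0.294,0.12],[-0.326,-0.294,0.15],[-0.326,-0.294,0.159],[-0.326,-0.294,0.159],[-0.326,-0.294,0.159]],"roll":[0.1,0.207,0.207,0.207,0.207,0.207,0.207,0.207,0.207,0.207,0.207,0.207]}' && python3 -m jog '{"slide":[[0,0,0],[0,0,0],[0,0,0],[0,0,-0.04],[0,0,-0.1],[0,0,-0.17],[0,0,-0.18],[0,0,-0.18]],"roll":[0,0,0,0,0,0,0,0]}' -0.3
python3 - <<'E'
from h import *
mv([607.1,-135.3,285],np.radians(-2.5))
I=robot.camera("top")[:,:,::-1]
cv2.imwrite("pics/topC.png",cv2.resize(I[112:226,218:370],(800,600),interpolation=cv2.INTER_CUBIC))
E
```

```text
clock: 6.45
ee_pos: [444.5, -268.4, 200.9]
tool_rot: [2.424, 1.997, 0.001]
contact_force: [-0.3, -0.3, 0.4]
finger_gap: 13.7
gripper_force: 58.8
clock: 7.45
ee_pos: [444.0, -268.4, 290.2]
tool_rot: [2.425, 1.997, 0.0]
contact_force: [0.0, 1.0, -0.2]
finger_gap: 29.8
gripper_force: 0.0
slide [0.3237 0.2692 0.0104] roll -0.095 curyaw -11.0 j7 0.2
```

View pics/topC.png

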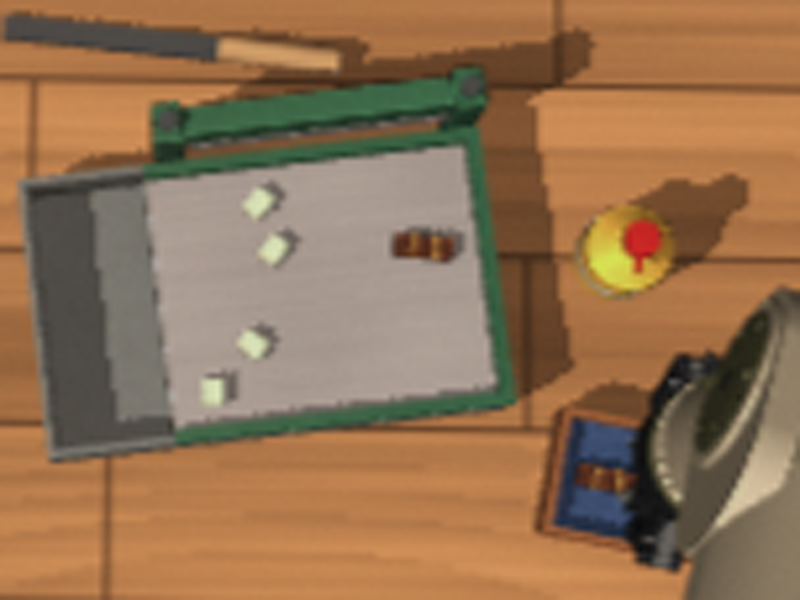

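The first toggle is in the tray at (605,478) and the other toggle and chips haven't moved. Next is toggle A.

```bash
python3 -m jog '{"slide":[[0.08,0.07,0],[0.17,0.14,0],[0.25,0.21,0],[0.324,0.269,0],[0.324,0.269,0],[0.324,0.269,0],[0.324,0.269,0.06],[0.324,0.269,0.12],[0.324,0.269,0.145],[0.324,0.269,0.156],[0.324,0.269,0.156],[0.324,0.269,0.156]],"roll":[-0.095,-0.095,-0.095,-0.095,-0.095,-0.095,-0.095,-0.095,-0.095,-0.095,-0.095,-0.095]}' 0.05 && python3 -m jog '{"slide":[[0,0,0],[0,0,0],[0,0,0],[0,0,0],[0,0,0],[0,0,0],[0,0,0],[0,0,0]],"roll":[0,0,0,0,0,0,0,0]}' -1 && python3 -m jog '{"slide":[[0,0,-0.04],[0,0,-0.1],[0,0,-0.14],[0,0,-0.14],[0,0,-0.14]],"roll":[0,0,0,0,0]}'
python3 - <<'E'
from h import *
mv([431.5,-337.7,201.5],np.radians(-11))
E
```

```text
clock: 9.0
ee_pos: [607.5, -135.2, 213.4]
tool_rot: [2.268, 2.171, 0.002]
contact_force: [-0.1, -0.4, -0.9]
finger_gap: 44.9
gripper_force: 0.0
clock: 10.0
ee_pos: [607.4, -135.1, 213.0]
tool_rot: [2.268, 2.172, 0.001]
contact_force: [-0.8, -0.1, 5.1]
finger_gap: 14.1
gripper_force: 60.0
clock: 10.62
ee_pos: [606.7, -135.1, 281.5]
tool_rot: [-2.269, -2.172, 0.001]
contact_force: [0.5, 0.5, -0.8]
finger_gap: 13.6
gripper_force: 59.3
slide [-0.42   -0.3323  0.1604] roll 0.0945 curyaw -2.5 j7 -0.04
```

```bash
python3 -m jog '{"slide":[[-0.08,-0.06,0],[-0.17,-0.13,0],[-0.26,-0.2,0],[-0.34,-0.27,0],[-0.42,-0.332,0],[-0.42,-0.332,0],[-0.42,-0.332,0],[-0.42,-0.332,0.05],[-0.42,-0.332,0.1],[-0.42,-0.332,0.145],[-0.42,-0.332,0.16],[-0.42,-0.332,0.16],[-0.42,-0.332,0.16]],"roll":[0.05,0.095,0.095,0.095,0.095,0.095,0.095,0.095,0.095,0.095,0.095,0.095,0.095]}' && python3 -m jog '{"slide":[[0,0,0],[0,0,0],[0,0,0],[0,0,-0.04],[0,0,-0.1],[0,0,-0.17],[0,0,-0.23],[0,0,-0.3],[0,0,-0.36],[0,0,-0.36]],"roll":[0,0,0,0,0,0,0,0,0,0]}' -0.3
python3 - <<'E'
from h import *
mv([470,170,380],np.radians(4))
E
```

```text
clock: 12.25
ee_pos: [432.8, -337.6, 203.1]
tool_rot: [2.423, 1.998, 0.001]
contact_force: [0.2, 0.2, 0.2]
finger_gap: 13.8
gripper_force: 59.3
clock: 13.5
ee_pos: [432.7, -337.9, 385.0]
tool_rot: [2.421, 1.994, 0.002]
contact_force: [0.1, 0.3, -0.9]
finger_gap: 30.3
gripper_force: 0.0
slide [ 1.0113 -0.1213  0.0071] roll -0.1671 curyaw -11.0 j7 0.34
```

```bash
python3 -m jog '{"slide":[[0.99,-0.12,0.007],[0.99,-0.12,0.007],[0.99,-0.12,0.007],[0.99,-0.12,0.007],[0.99,-0.12,0.007],[0.99,-0.12,0.007],[0.99,-0.12,0.007],[0.99,-0.12,0.007],[0.99,-0.12,0.007],[0.99,-0.12,0.007],[0.99,-0.12,0.007],[0.99,-0.12,0.007],[0.99,-0.12,0.007],[0.99,-0.12,0.007],[0.99,-0.12,0.007]],"roll":[-0.167,-0.167,-0.167,-0.167,-0.167,-0.167,-0.167,-0.167,-0.167,-0.167,-0.167,-0.167,-0.167,-0.167,-0.167]}'
python3 - <<'E'
from h import *
import pickle
s=robot.read_state();I=robot.camera("wrist")[:,:,::-1]
pickle.dump(s,open("s2.pkl","wb"));print(s["ee_pos"])
T=robot.camera("top")[:,:,::-1]
J=cv2.resize(I,(800,600),interpolation=cv2.INTER_CUBIC)
J[450:600,0:240]=cv2.resize(T[180:225,310:382],(240,150),interpolation=cv2.INTER_CUBIC)
cv2.imwrite("pics/w2.png",J)
E
```

```text
clock: 15.38
ee_pos: [468.0, 159.5, 378.8]
tool_rot: [2.143, 2.297, 0.0]
contact_force: [0.9, 0.8, -0.3]
finger_gap: 30.0
gripper_force: 0.0
[468.00661235 159.53477381 378.78289024]
```

View pics/w2.png

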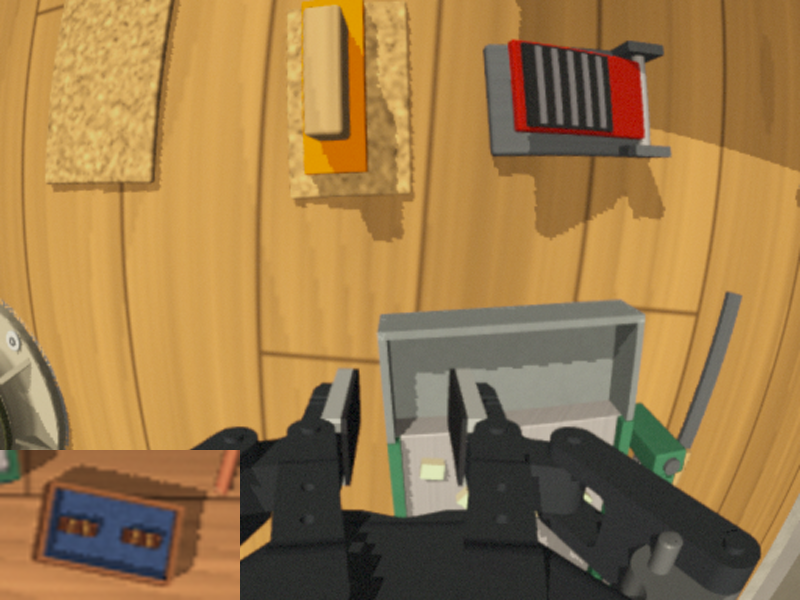

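The inset shows both toggles in the tray. In the wrist picture, the scraper grip's top spans about (307,8)–(343,133) and the tread's centre is at (567,90).

Run:
```python
from h import *
import pickle
s=pickle.load(open("s2.pkl","rb"))
W=lambda L:[(u*.64-.2,v*.64-.2) for u,v in L]
g=px2w("wrist",W([(307,8),(340,6),(344,132),(306,134)]),68,s);print("grip",g,g.mean(0))
f=px2w("wrist",W([(363,0),(367,173),(304,171)]),24,s);print("foot",f)
t=px2w("wrist",W([(523,43),(609,53),(613,132),(527,129)]),64,s);print("tread",t,t.mean(0))
p=px2w("wrist",W([(290,196),(411,191)]),6,s);print("pad near edge",p,p.mean(0))
mv([409,295,300],np.radians(5))
```

```text
grip [[397.7 336.4]
 [418.1 337.6]
 [426.9 256.3]
 [403.8 254.5]] [411.625 296.2  ]
foot [[426.7 359.8]
 [438.7 232.6]
 [394.4 232.3]]
tread [[531.6 324.1]
 [590.1 329. ]
 [595.7 275.7]
 [537.4 268.3]] [563.7   299.275]
pad near edge [[380.7 213.4]
 [470.1 221.6]] [425.4 217.5]
slide [ 0.2783 -0.0989  0.1576] roll -0.0112 curyaw 4.0 j7 -0.44
```

```bash
python3 -m jog '{"slide":[[0.1,-0.04,0.05],[0.2,-0.08,0.1],[0.279,-0.096,0.15],[0.279,-0.096,0.2],[0.279,-0.096,0.25],[0.279,-0.096,0.3],[0.279,-0.096,0.33],[0.279,-0.096,0.35],[0.279,-0.096,0.352],[0.279,-0.096,0.352]],"roll":[-0.011,-0.011,-0.011,-0.011,-0.011,-0.011,-0.011,-0.011,-0.011,-0.011]}' 0.4 && python3 -m jog '{"slide":[[0,0,0],[0,0,0],[0,0,0],[0,0,0],[0,0,0],[0,0,0],[0,0,0],[0,0,0]],"roll":[0,0,0,0,0,0,0,0]}' -1
python3 - <<'E'
from h import *
s=robot.read_state();print(s["ee_pos"])
c,q=np.cos(np.radians(7)),np.sin(np.radians(7))
for x,y in[(-22,-58),(-22,103),(22,-58),(22,103)]: print(x,y,[577.5+c*x-q*y,-60+q*x+c*y])
mv([567,-120,300],np.radians(-83))
E
```

```text
clock: 16.73
ee_pos: [410.7, 295.7, 203.4]
tool_rot: [2.123, 2.316, 0.002]
contact_force: [-0.8, 0.4, 1.4]
finger_gap: 59.7
gripper_force: 0.0
clock: 17.73
ee_pos: [410.6, 295.7, 203.3]
tool_rot: [2.123, 2.316, 0.001]
contact_force: [-0.9, -0.7, 5.1]
finger_gap: 23.6
gripper_force: 59.8
[410.61508244 295.65202664 203.29943848]
-22 -58 [np.float64(562.7324065813895), np.float64(-120.24880235010991)]
-22 103 [np.float64(543.1114422931607), np.float64(39.55112806414292)]
22 -58 [np.float64(606.4044372536076), np.float64(-114.88655124028344)]
22 103 [np.float64(586.7834729653789), np.float64(44.91337917396941)]
slide [-0.8552  0.2396 -0.1935] roll 0.9775 curyaw 5.0 j7 -0.93
```

```bash
python3 -m jog '{"slide":[[0,0,-0.04],[0,0,-0.1],[0,0,-0.16],[0,0,-0.2],[-0.04,0.01,-0.2],[-0.12,0.03,-0.2],[-0.2,0.05,-0.2],[-0.28,0.075,-0.2],[-0.36,0.1,-0.2],[-0.44,0.12,-0.2],[-0.52,0.14,-0.2],[-0.6,0.16,-0.2],[-0.68,0.18,-0.2],[-0.76,0.2,-0.2],[-0.83,0.22,-0.2],[-0.855,0.231,-0.2],[-0.855,0.231,-0.2],[-0.855,0.231,-0.2],[-0.855,0.231,-0.2]],"roll":[0,0,0,0,0.08,0.16,0.24,0.32,0.4,0.48,0.56,0.64,0.72,0.8,0.88,0.94,0.977,0.977,0.977]}'
python3 - <<'E'
from h import *
s=robot.read_state();print(s["ee_pos"],s["joint_positions"],s["finger_gap"])
mv([562.7,-120.2,234],np.radians(-83))
J=cv2.resize(robot.camera("top")[112:226,218:370,::-1],(800,600),interpolation=cv2.INTER_CUBIC)
W=cv2.resize(robot.camera("wrist")[:,:,::-1],(400,300))
J[300:,400:]=W
cv2.imwrite("pics/c3.png",J)
E
```

```text
clock: 20.1
ee_pos: [562.5, -120.0, 303.2]
tool_rot: [-3.135, -0.196, -0.0]
contact_force: [0.0, -0.1, -2.4]
finger_gap: 23.5
gripper_force: 59.2
[ 562.496267   -119.98231479  303.18656374] [ 0.47273284  0.37698767 -0.40167175  1.63704395  0.1571755   1.15941022
 -1.41230537] 23.463887281367832
slide [0.0003 0.0005 0.1384] roll 0.0019 curyaw -82.8 j7 -1.41
```

View pics/c3.png

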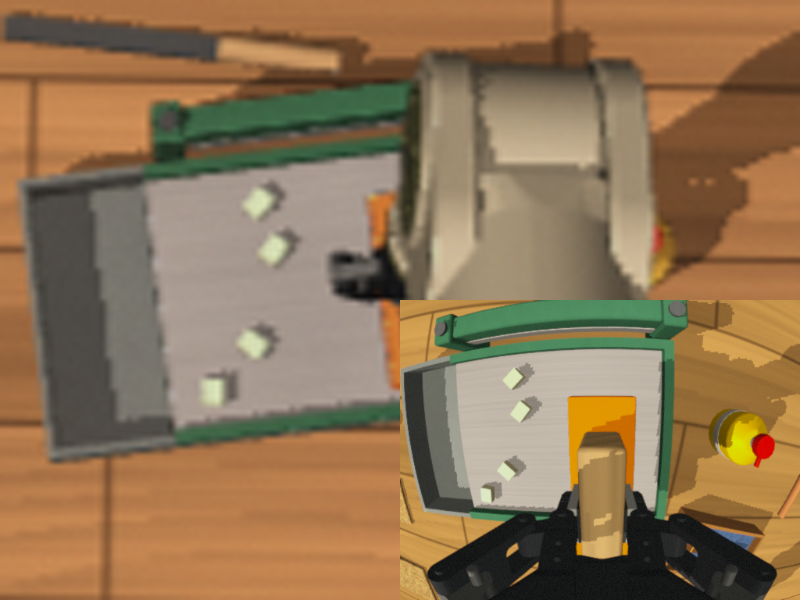

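```bash
python3 -m jog '{"slide":[[0,0,0.05],[0,0,0.09],[0,0,0.12],[0,0,0.132],[0,0,0.139],[0,0,0.139],[0,0,0.139]],"roll":[0.002,0.002,0.002,0.002,0.002,0.002,0.002]}'
```

```text
clock: 21.08
ee_pos: [562.9, -120.4, 233.9]
tool_rot: [3.136, 0.188, 0.002]
contact_force: [0.3, 0.7, -2.0]
finger_gap: 23.3
gripper_force: 59.3
```

```bash
python3 -m jog '{"slide":[[0,-0.02,0],[0,-0.04,0],[0,-0.06,0],[0,-0.08,0],[0,-0.1,0],[0,-0.12,0],[0,-0.14,0],[0,-0.16,0],[0,-0.18,0],[0,-0.2,0],[0,-0.22,0],[0,-0.24,0],[0,-0.26,0],[0,-0.28,0],[0,-0.3,0],[0,-0.315,0],[0,-0.325,0],[0,-0.325,0]],"roll":[0,0,0,0,0,0,0,0,0,0,0,0,0,0,0,0,0,0]}'
python3 - <<'E'
from h import *
J=cv2.resize(robot.camera("scene")[150:270,140:300,::-1],(800,600),interpolation=cv2.INTER_CUBIC)
W=cv2.resize(robot.camera("wrist")[:,:,::-1],(400,300))
J[300:,400:]=W
cv2.imwrite("pics/c4.png",J)
E
```

```text
clock: 23.32
ee_pos: [543.1, 41.3, 233.3]
tool_rot: [-3.136, -0.189, -0.0]
contact_force: [0.2, 0.4, -2.4]
finger_gap: 23.5
gripper_force: 59.2
```

View pics/c4.png

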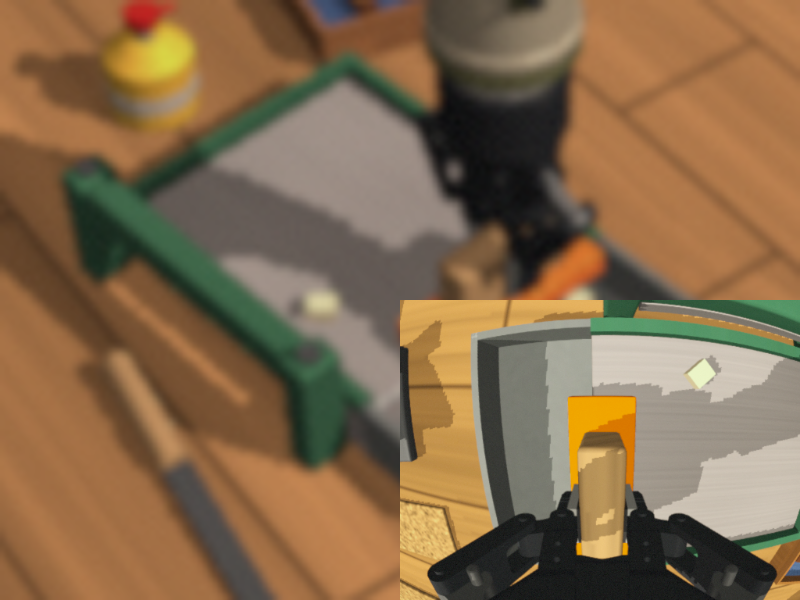

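```bash
python3 -m jog '{"slide":[[0,0,-0.03],[0,0,-0.06],[0,0.04,-0.07],[0.02,0.12,-0.07],[0.05,0.2,-0.07],[0.086,0.27,-0.07],[0.086,0.29,-0.07],[0.086,0.29,-0.05],[0.086,0.29,-0.02],[0.086,0.29,0],[0.086,0.29,0],[0.086,0.29,0]],"roll":[0,0,0,0,0,0,0,0,0,0,0,0]}' && python3 -m jog '{"slide":[[0,-0.02,0],[0,-0.04,0],[0,-0.06,0],[0,-0.08,0],[0,-0.1,0],[0,-0.12,0],[0,-0.14,0],[0,-0.16,0],[0,-0.18,0],[0,-0.2,0],[0,-0.22,0],[0,-0.24,0],[0,-0.26,0],[0,-0.275,0],[0,-0.285,0],[0,-0.29,0],[0,-0.29,0]],"roll":[0,0,0,0,0,0,0,0,0,0,0,0,0,0,0,0,0]}'
python3 -m jog '{"slide":[[0,0,-0.06],[0,0,-0.12],[0,0.08,-0.14],[0,0.16,-0.14],[0,0.24,-0.14],[0,0.24,-0.14],[0,0.24,-0.14]],"roll":[0,0,0,0,0,0,0]}'
python3 - <<'E'
from h import *
J=cv2.resize(robot.camera("top")[112:226,218:370,::-1],(800,600),interpolation=cv2.INTER_CUBIC)
W=cv2.resize(robot.camera("wrist")[:,:,::-1],(400,300))
J[300:,400:]=W
cv2.imwrite("pics/c5.png",J)
mv([419,289,310],np.radians(5))
E
```

```text
clock: 24.92
ee_pos: [603.0, -97.3, 232.8]
tool_rot: [-3.135, -0.19, 0.001]
contact_force: [-0.7, 0.2, -2.4]
finger_gap: 23.3
gripper_force: 59.2
clock: 27.05
ee_pos: [585.9, 46.0, 233.2]
tool_rot: [3.136, 0.188, 0.0]
contact_force: [-0.6, -0.0, -2.3]
finger_gap: 23.5
gripper_force: 59.3
clock: 27.92
ee_pos: [600.1, -73.0, 303.1]
tool_rot: [-3.135, -0.187, 0.0]
contact_force: [0.5, 0.8, -1.1]
finger_gap: 23.4
gripper_force: 59.4
slide [-0.272  -0.7601 -0.0129] roll -0.9781 curyaw -83.0 j7 -1.51
```

View pics/c5.png

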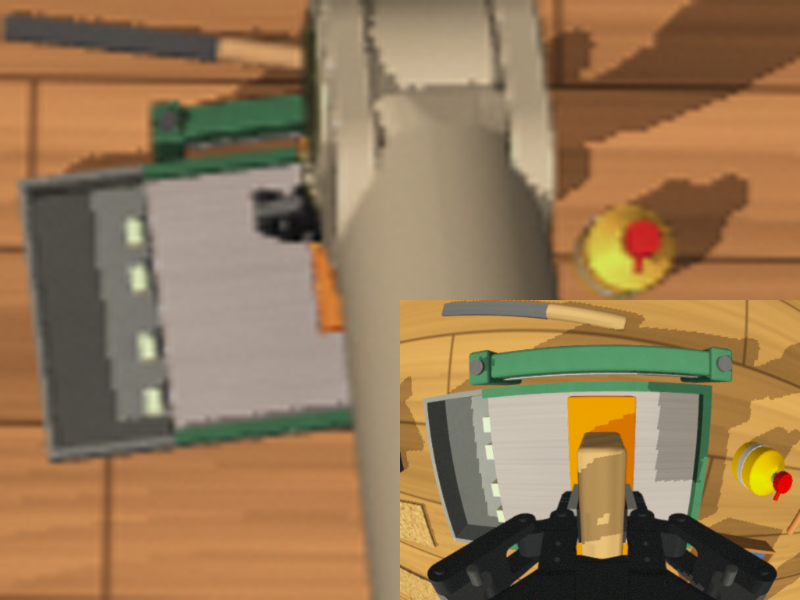

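```bash
python3 -m jog '{"slide":[[-0.02,-0.05,0],[-0.05,-0.13,0],[-0.075,-0.21,0],[-0.1,-0.29,0],[-0.13,-0.37,0],[-0.16,-0.45,0],[-0.19,-0.53,0],[-0.22,-0.61,0],[-0.24,-0.68,0],[-0.265,-0.74,0],[-0.272,-0.76,0],[-0.272,-0.76,0],[-0.272,-0.76,0],[-0.272,-0.76,0.05],[-0.272,-0.76,0.1],[-0.272,-0.76,0.14],[-0.272,-0.76,0.17],[-0.272,-0.76,0.185],[-0.272,-0.76,0.185]],"roll":[-0.08,-0.16,-0.24,-0.32,-0.4,-0.48,-0.56,-0.64,-0.72,-0.8,-0.88,-0.94,-0.978,-0.978,-0.978,-0.978,-0.978,-0.978,-0.978]}'
python3 - <<'E'
from h import *
mv([419,289,204],np.radians(5))
s=robot.read_state();print(s["finger_gap"])
E
```

```text
clock: 30.4
ee_pos: [419.6, 288.2, 210.7]
tool_rot: [-2.124, -2.315, 0.0]
contact_force: [0.5, -0.5, -1.1]
finger_gap: 23.2
gripper_force: 59.5
slide [ 0.0018 -0.001   0.0134] roll -0.0009 curyaw 4.9 j7 -0.89
23.231063345696125
```

```bash
python3 -m jog '{"slide":[[0,0,0.007],[0,0,0.013],[0,0,0.013],[0,0,0.013]],"roll":[0,0,0,0]}' && python3 -m jog '{"slide":[[0,0,0],[0,0,0],[0,0,0],[0,0,0],[0,0,-0.02],[0,0,-0.05],[0,0,-0.11],[0,0,-0.17],[0,0,-0.23],[0,0,-0.28],[-0.06,0,-0.3],[-0.14,0,-0.3],[-0.2,0,-0.3],[-0.2,0,-0.3],[-0.2,0,-0.3]],"roll":[0,0,0,0,0,0,0,0,0,0,0,0,0,0,0]}' 0.4
python3 - <<'E'
from h import *
import pickle
s=robot.read_state();pickle.dump(s,open("s3.pkl","wb"))
T=robot.camera("top")[:,:,::-1]
J=cv2.resize(robot.camera("wrist")[:,:,::-1],(800,600),interpolation=cv2.INTER_CUBIC)
J[420:600,0:288]=cv2.resize(T[180:225,310:382],(288,180),interpolation=cv2.INTER_CUBIC)
cv2.imwrite("pics/c6.png",J)
mv([607.4,-281.4,400],np.radians(7))
E
```

```text
clock: 30.9
ee_pos: [419.8, 287.9, 204.4]
tool_rot: [2.125, 2.314, 0.0]
contact_force: [0.6, 0.5, -2.3]
finger_gap: 23.5
gripper_force: 59.5
clock: 32.78
ee_pos: [428.0, 189.1, 355.1]
tool_rot: [2.124, 2.314, 0.002]
contact_force: [0.0, -0.4, -0.3]
finger_gap: 60.0
gripper_force: 0.0
slide [-0.9696  0.2755 -0.0911] roll -0.0221 curyaw 5.0 j7 -0.5
```

View pics/c6.png

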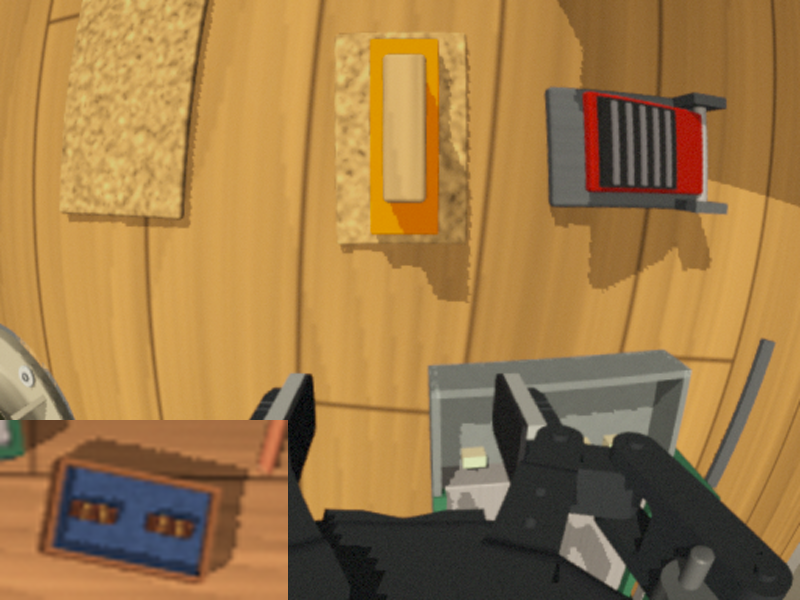

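The scraper stands upright in the middle of the small cork pad at (405,137), and both toggles are in the tray (inset). The oil can is next, after a cross-check of its cap position in the scene view.

```bash
python3 - <<'E'
from h import *
import pickle
print("cap expected in scene0.png",proj("scene",np.array([[607.4,-281.4,84]]))/.64)
W=lambda L:[(u*.64-.2,v*.64-.2) for u,v in L]
t=px2w("wrist",W([(600,97),(675,105),(676,189),(600,187)]),64,pickle.load(open("s3.pkl","rb")));print(t,t.mean(0))
mv([607.4,-281.4,290],np.radians(7))
E
python3 -m jog '{"slide":[[-0.97,0.275,-0.05],[-0.97,0.275,-0.05],[-0.97,0.275,-0.05],[-0.97,0.275,-0.05],[-0.97,0.275,-0.05],[-0.97,0.275,-0.05],[-0.97,0.275,-0.05],[-0.97,0.275,-0.05],[-0.97,0.275,-0.05],[-0.97,0.275,-0.05],[-0.97,0.275,-0.05],[-0.97,0.275,-0.05],[-0.97,0.275,-0.05],[-0.97,0.275,0.13],[-0.97,0.275,0.13],[-0.97,0.275,0.13],[-0.97,0.275,0.13]],"roll":[0,0,0,0,0,0,0,0,0,0,0,0,0,0,0,0,0]}' -1
python3 - <<'E'
from h import *
J=cv2.resize(robot.camera("wrist")[:,:,::-1],(800,600),interpolation=cv2.INTER_CUBIC)
J[:300,:400]=cv2.resize(robot.camera("scene")[110:200,110:230,::-1],(400,300),interpolation=cv2.INTER_CUBIC)
cv2.imwrite("pics/c7.png",J)
mv([607.4,-281.4,259],None)
E
```

```text
cap expected in scene0.png [[261.94257063 236.79595539]]
[[533.  323. ]
 [586.  330.3]
 [592.5 277.1]
 [538.4 269.1]] [562.475 299.875]
slide [-0.9698  0.2754  0.1289] roll -0.0221 curyaw 5.0 j7 -0.5
clock: 35.0
ee_pos: [607.1, -283.2, 291.2]
tool_rot: [2.123, 2.313, 0.002]
contact_force: [1.2, -0.2, 0.4]
finger_gap: -0.0
gripper_force: 0.0
slide [0.0037 0.0004 0.0653] roll 0.0 curyaw 4.9 j7 0.28
```

View pics/c7.png

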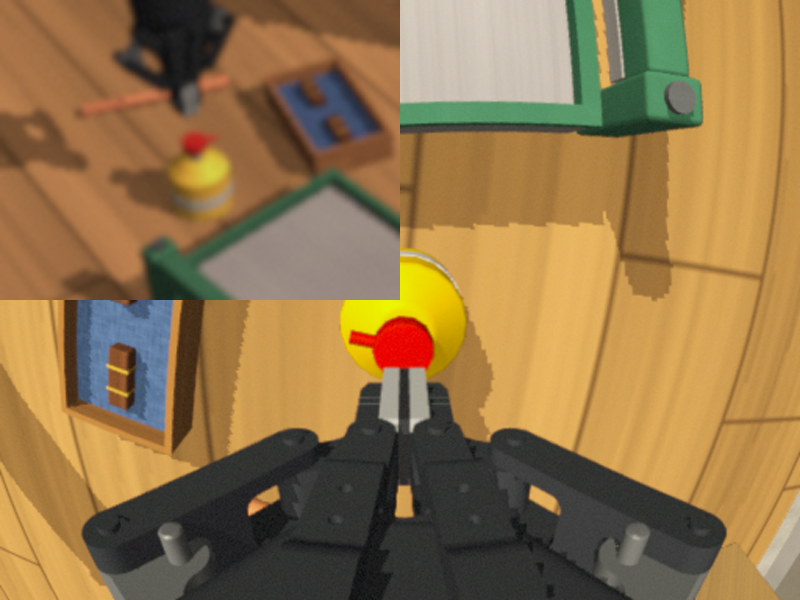

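The wrist view shows the red cap at (404,347), straight ahead of the closed fingertips, so I'll work out its position from that.

Run:
```python
from h import *
s=robot.read_state()
print(px2w("wrist",[(404*.64-.2,347*.64-.2)],84,s))
mv([607.4,-281.4,246],None)
```

```text
[[ 608.8 -280.1]]
slide [0.0037 0.0003 0.0913] roll 0.0 curyaw 4.9 j7 0.28
```

```bash
python3 -m jog '{"slide":[[0.005,0.002,0.03],[0.005,0.002,0.055],[0.005,0.002,0.065],[0.005,0.002,0.075],[0.005,0.002,0.083],[0.005,0.002,0.09],[0.005,0.002,0.091],[0.005,0.002,0.091],[0.005,0.002,0.091]],"roll":[0,0,0,0,0,0,0,0,0]}'
```

```text
clock: 36.22
ee_pos: [607.3, -280.3, 247.3]
tool_rot: [2.124, 2.313, -0.0]
contact_force: [-13.9, 5.4, 24.6]
finger_gap: -0.2
gripper_force: 12.5
```

```bash
python3 -m jog '{"slide":[[0,0,0],[0,0,-0.03],[0,0,-0.08],[0,0,-0.14],[0,0,-0.2],[0,0,-0.25],[0,0,-0.25]],"roll":[0,0,0,0,0,0,0]}'
python3 - <<'E'
from h import *
mv([563,299.5,372],np.radians(5))
s=robot.read_state();print(s["joint_positions"])
E
```

```text
clock: 37.1
ee_pos: [608.0, -280.8, 371.3]
tool_rot: [2.122, 2.31, 0.003]
contact_force: [-0.0, 0.0, 0.2]
finger_gap: -0.1
gripper_force: 0.0
slide [ 1.164   0.009  -0.0041] roll -0.0014 curyaw 4.9 j7 0.3
[ 0.72407381  0.55004024 -0.52943937  1.26355438  0.27221489  1.3928644
  0.29839714]
```

```bash
python3 -m jog '{"slide":[[0.95,0.009,0],[0.95,0.009,0],[0.95,0.009,0],[0.95,0.009,0],[0.95,0.009,0],[0.95,0.009,0],[0.95,0.009,0],[0.95,0.009,0],[0.95,0.009,0],[0.95,0.009,0],[0.95,0.009,0],[0.95,0.009,0]],"roll":[0,0,0,0,0,0,0,0,0,0,0,0]}'
python3 - <<'E'
from h import *
import pickle
B=lambda L:[(120+u/800*125-.5+.1,135+v/600*94-.5+.1) for u,v in L]
W=lambda L:[(u*.64-.2,v*.64-.2) for u,v in L]
s3=pickle.load(open("s3.pkl","rb"))
print("hinge top",px2w("top",B([(380,95)]),30),"free end",px2w("top",B([(387,274)]),66),"base",px2w("top",B([(405,295)]),10))
print("hinge wrist",px2w("wrist",W([(706,150)]),30,s3),"free end",px2w("wrist",W([(586,145)]),66,s3),"base",px2w("wrist",W([(547,148)]),10,s3))
s=robot.read_state();pickle.dump(s,open("s4.pkl","wb"));print(s["ee_pos"])
cv2.imwrite("pics/c8.png",cv2.resize(robot.camera("wrist")[:,:,::-1],(800,600),interpolation=cv2.INTER_CUBIC))
E
```

```text
clock: 38.6
ee_pos: [571.8, 191.6, 368.6]
tool_rot: [2.127, 2.312, -0.0]
contact_force: [-0.3, -0.4, -0.2]
finger_gap: 0.2
gripper_force: 0.0
hinge top [[636.9 309.6]] free end [[526.  294.8]] base [[520.8 294.8]]
hinge wrist [[638.4 313.2]] free end [[525.7 292.1]] base [[519.2 292.4]]
[571.79360957 191.61758239 368.60737552]
```

View pics/c8.png

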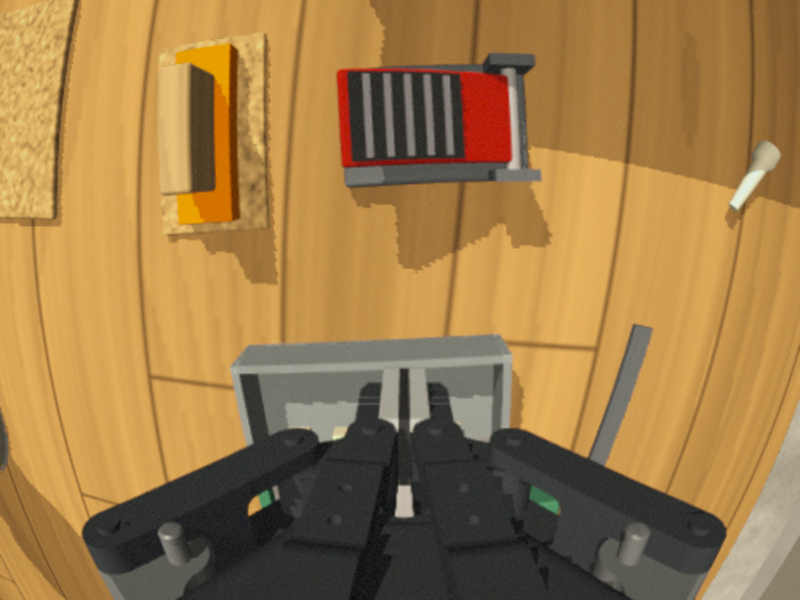

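The pedal runs from its hinge (world x≈637) to its free end (x≈526), so the press point is near (550, 299).

Run:
```python
from h import *
mv([550,298.5,250],np.radians(5))
mv([550,298.5,214],np.radians(5))
```

```text
slide [ 0.2162 -0.0255  0.2373] roll -0.0024 curyaw 4.8 j7 -0.5
slide [ 0.2162 -0.0255  0.3093] roll -0.0024 curyaw 4.8 j7 -0.5
```

```bash
python3 -m jog '{"slide":[[0.1,-0.01,0],[0.2,-0.026,0],[0.216,-0.026,0.1],[0.216,-0.026,0.2],[0.216,-0.026,0.237],[0.216,-0.026,0.237],[0.216,-0.026,0.237]],"roll":[0,0,0,0,0,0,0]}' && python3 -m jog '{"slide":[[0,0,0.01],[0,0,0.02],[0,0,0.03],[0,0,0.04],[0,0,0.05],[0,0,0.06],[0,0,0.068],[0,0,0.068],[0,0,0.068]],"roll":[0,0,0,0,0,0,0,0,0]}'
```

```text
clock: 39.52
ee_pos: [550.0, 299.8, 252.6]
tool_rot: [2.125, 2.313, 0.005]
contact_force: [-0.2, 0.5, -0.1]
finger_gap: 0.1
gripper_force: 0.0
clock: 40.65
ee_pos: [548.6, 300.0, 216.7]
tool_rot: [-2.123, -2.315, 0.001]
contact_force: [-5.1, -1.7, 9.7]
finger_gap: 0.0
gripper_force: 4.6
```

```bash
python3 -m jog '{"slide":[[0,0,0.004],[0,0,0.007],[0,0,0.007]],"roll":[0,0,0]}'
```

```text
clock: 41.02
ee_pos: [548.5, 300.1, 214.5]
tool_rot: [2.124, 2.315, -0.001]
contact_force: [-9.5, -4.2, 19.4]
finger_gap: 0.2
gripper_force: 9.6
```

```bash
python3 -m jog '{"slide":[[0,0,0.003],[0,0,0.005],[0,0,0.005]],"roll":[0,0,0]}'
```

```text
clock: 41.4
ee_pos: [548.4, 300.3, 213.9]
tool_rot: [2.123, 2.314, -0.0]
contact_force: [-15.7, -9.1, 36.0]
finger_gap: 0.1
gripper_force: 17.2
```

It's at the stop, because force climbs steeply with almost no travel. I'll hold there and then release.

```bash
python3 -m jog '{"slide":[[0,0,-0.002],[0,0,-0.002],[0,0,-0.002],[0,0,-0.002],[0,0,-0.002],[0,0,-0.002],[0,0,-0.002],[0,0,-0.002],[0,0,-0.002]],"roll":[0,0,0,0,0,0,0,0,0]}' && python3 -m jog '{"slide":[[0,0,-0.02],[0,0,-0.04],[0,0,-0.06],[0,0,-0.1],[0,0,-0.2],[0,0,-0.3],[-0.1,0,-0.34],[-0.2,0,-0.34],[-0.2,0,-0.34],[-0.2,0,-0.34]],"roll":[0,0,0,0,0,0,0,0,0,0]}'
python3 - <<'E'
from h import *
J=cv2.resize(robot.camera("wrist")[:,:,::-1],(800,600),interpolation=cv2.INTER_CUBIC)
J[300:,:400]=cv2.resize(robot.camera("scene")[110:260,120:320,::-1],(400,300),interpolation=cv2.INTER_CUBIC)
J[300:,400:]=cv2.resize(robot.camera("top")[110:230,220:380,::-1],(400,300),interpolation=cv2.INTER_CUBIC)
cv2.imwrite("pics/c9.png",J)
E
```

```text
clock: 42.52
ee_pos: [548.4, 300.2, 214.1]
tool_rot: [2.123, 2.315, -0.0]
contact_force: [-12.3, -7.5, 29.0]
finger_gap: 0.0
gripper_force: 14.2
clock: 43.78
ee_pos: [557.3, 200.2, 381.6]
tool_rot: [-2.124, -2.314, -0.0]
contact_force: [-0.3, 0.7, -1.1]
finger_gap: 0.1
gripper_force: 0.0
```

View pics/c9.png

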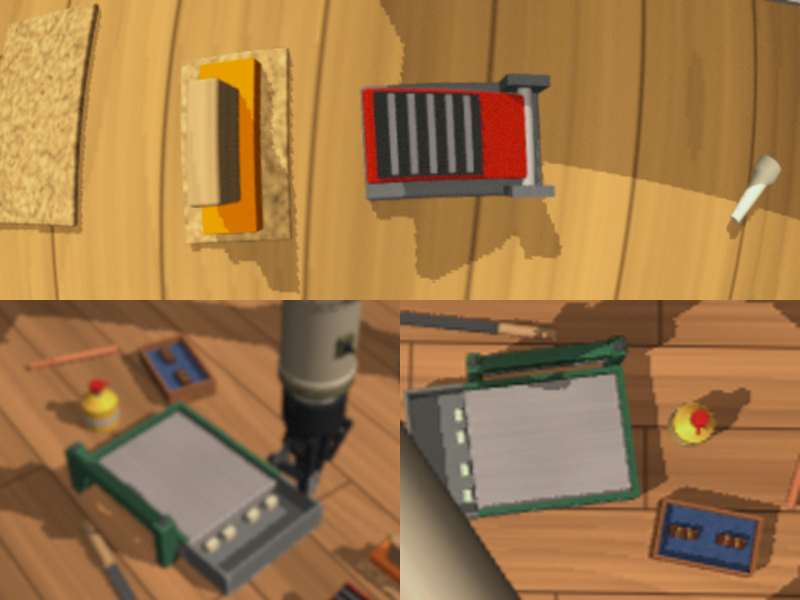

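The scraper is on its pad, the pedal is back up, four chips lie in the trough, two toggles are in the tray, and the cap is up. I'm handing the job in.

```bash
python3 -c "
from rig import robot
print(robot.job_done())"
```

```text
the job is handed in; nothing more can be done
None
```

I finished every step and handed the job in at about 44 s on the robot's clock; no verdict came back. My last pictures show both toggles in the tray, all four chips in the trough, the scraper upright on the small cork pad, and the cap and pedal back up.

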